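# Open the ratchet clamp and push the glued block up snug in it

### The job

Put the freshly glued wooden block into the ratchet clamp by pressing and pushing only, lifting nothing: press the red release on the sliding jaw and, holding it down, push the jaw back along its bar until the block has room between the jaws. Slide the block over the desk into the clamp, one half against each jaw, until its back is flat against the bar, then push the jaw up until the block is snug between both jaws. Leave the other things on the desk where they are.

Things in the scene. Friction and masses are not known exactly. Their poses are not given: they have to be found in the camera images.
- clamp: Dark grey ratchet bar clamp, fixed to the desk, its throat open toward the robot. Origin at desk level in the throat's inner corner: x=0 is the bar's front face, y=0 the fixed jaw's face. +x points away from the robot, through the bar; +y along the bar (left), z up. Jaws reach from x=0 to -55 mm, 42 mm high. Toothed steel bar: x 0..10 mm, y +28..-184, top at z 33 mm; end stop at y=-173. The throat's floor is the desk.
- jaw (a joint): Sliding jaw on the bar; value = the gap between the two jaw faces in m, 0 (shut) to 0.100 (fully open); it opens toward the clamp's -y. A ratchet with 4 mm teeth lets it close freely (about 6 N) but lets it open only while the release is held down; then about 3 N moves it. It stays where it is left.
- release (a joint): Red rocker on the sliding jaw that lifts the ratchet pawl; 0 = up (pawl in the teeth), 0.30 rad = fully down. From 0.13 rad the jaw is free; aim at 0.2 (the pad's middle 5.5 mm lower). Springs back up when let go. About 1.5 N starts it, 4 N holds it at 0.2. It tilts about an axis along the clamp's x, 28 mm on the +y side of the pad's middle and 25 mm below its surface.
- release_pad (a point): Middle of the upper face of the release's thumb pad, 56 mm above the desk when up, 5 mm behind the bar's front face (clamp x=+5 mm), 62 mm toward clamp -y from the sliding jaw's face. Flat pad 32 mm (clamp x) by 33 mm (clamp y); at its -y end, 15 mm from this point, a lip stands 10 mm above the pad: push the jaw open against it with the pad held down.
- jaw_back (a point): Point on the back (the side away from the block) of the sliding jaw's arm, 22 mm above the desk and 35 mm in front of the bar (clamp x=-35 mm), 19 mm toward clamp -y from the jaw's face. Push here toward clamp +y to close it. The arm's back slants: it is 16 mm behind the face at the arm's tip and 24 mm near the bar; arm top at 42 mm.
- block_mid (a point): Centre (18 mm up) of the loose wooden block on the desk in front of the clamp: 50 mm along its x, 60 mm along its y, 36 mm high, 0.11 to 0.22 kg; two halves, light (+y) and dark (-y) wood, with the glue seam across the middle of its y. Seated, its x and y lie along the clamp's, its centre at clamp x=-25, y=-30 mm. It slides on the desk when pushed.
- pen: Black and silver ballpoint pen, 139 mm long, 12 mm high, lying near the front edge of the desk. Leave it alone. Origin at its underside.
- oil_dropper: Small dark oil bottle with a red needle cap, 30 mm across, 104 mm tall, standing behind the clamp. Leave it alone. Origin at the centre of its foot.
- grease_pot: Low round grey tin with a beige screw lid, 57 mm across, 32 mm high, behind the clamp. Leave it alone. Origin at the centre of its underside.
- bead_jar: Small jar of brass beads with a black cap, 46 mm across, 74 mm tall, left of the work near the front edge. Leave it alone. Origin at the centre of its underside.
- stud: Gold-coloured furniture knob stud, 23 mm across, 14 mm high, near the front right of the desk. Leave it alone. Origin at the centre of its underside.
- button: Teal covered button, 26 mm across, 11 mm high, near the front edge of the desk left of the work. Leave it alone. Origin at the centre of its underside.
Not all that is in view belongs to the job. Of the things like the part that bears block_mid, leave any that is purple or white; of the rest the larger one is meant.

How it is judged:
On the way, in this order (a step that is already met when the one before it is completed fails the run):
1. the red release is pressed down and frees the ratchet (value of joint release above 0.13 rad), for 0.1 s.
2. the sliding jaw is pushed back so that the block has room (value of joint jaw above 0.065 m), for 0.2 s.
3. the block is in the throat with its back against the bar (x of block_mid in the frame of clamp above -0.03 m and y of block_mid in the frame of clamp between -0.075 and -0.026 m and value of joint jaw above 0.058 m), for 0.2 s.
At the end, for the whole second after the job is handed in: The block stands on the desk between the jaws, square to the clamp within 0.06 rad, its back within 3.5 mm of the bar, one end within 3.5 mm of the fixed jaw; the jaw gap is at most 63 mm (block 60 mm), the release is up with its pawl in the teeth, and all is at rest (value of joint jaw between 0.0575 and 0.063 m and value of joint release below 0.1 rad and x of block_mid in the frame of clamp between -0.0285 and -0.022 m and y of block_mid in the frame of clamp between -0.0335 and -0.027 m and angle between the x axis of block_mid and the x axis of clamp, either way round below 0.06 rad and height (world z) of block_mid below 0.021 m and angle between block_mid's own z axis and vertical below 0.06 rad and linear speed of block below 0.01 m/s); the robot touches nothing.
It fails at once if the block is lifted off the desk (10 mm) or tipped over (height (world z) of block_mid above 0.028 m or angle between block_mid's own z axis and vertical above 0.3 rad).
It fails at once if something else on the desk is moved by more than 20 mm (distance of any of pen, oil_dropper, grease_pot, bead_jar, stud, button from where it was at the start of the episode above 0.02 m).
It also fails if it takes over 72 s, if anything falls off the work surface, if the arm or the gripper's body presses on something with over 40 N, if the wrist force passes 120 N, or if a joint passes its speed limit or range.

### The arm

A 7-joint arm with a two-finger parallel gripper is mounted at the origin on a cart in front of the work surface, level with it; the furniture and walls round the work are solid. World frame = base frame: x ahead of the robot, y to its left, z up, the work surface at z = 0. Lengths are in m, angles in rad, forces in N, time in s.
With the tool pointing down it reaches from about 0.425 to 0.925 m from the base axis. Payload 6.8 kg.
Tool frame: the origin (TCP) lies on the centre line of the jaws, within the pads' length; the fingertips stand 19 mm ahead of it and the grasp point (between the pads) is the TCP (tcp_to_tips is the distance from the TCP to the fingertips, in m); x points along the fingers, y is the direction in which the jaws open and shut, and the axes are right-handed (so a half turn about x gives the same grasp; the last joint's range is limited). The gripper opens to 85 mm and grips with 20 to 120 N. Pads are 22 mm wide; open, the fingers measure 114 mm over their backs; the gripper's body (76 mm by 85 mm) begins 54 mm behind the grasp point. The pads swing forward as they close: fully open they stand 13 mm farther back than shut.
Start: joints at [1.119, 0.477, 0.022, 1.555, -0.011, 1.109, -0.083], TCP at [0.228, -0.636, 0.25] pointing down, gripper open.
Joint ranges: [-2.96, 2.96], [-0.34, 2.1], [-1.41, 1.46], [0.24, 2.44], [-1.37, 4.51], [0.17, 1.92], [-2.96, 2.96]. Speed limits (rad/s): [2.39, 2.39, 3.14, 3.14, 3.14, 3.14, 3.14].

### API

Orientations are given as a unit quaternion [w, x, y, z].
In Python, from station import get_obs, read_camera, hand_in, spot_in, cut_out, tcp_to_tips gives the robot as it stands.
- The arm moves only by the shell command python3 -m jog 'ROWS' [FORCE]. ROWS is JSON, a list of rows, each an object of numbers: "gripper": the closure, from 0 (fully open) to 1 (shut); "dx", "dy", "dz": the shift along the world's x, y, z in m; "rx", "ry", "rz": the turn, a rotation vector about the world's x, y, z in degrees. In form: [{"gripper": .., "dx": .., "dy": .., "dz": .., "rx": .., "ry": .., "rz": ..}, ...]. A call has 1 to 10 rows; each row is the pose to reach, as a shift and turn from the pose commanded when the call began; what a row does not reach only later rows make up. A row lasts 1/10 s, in which the tool goes at most 50 mm and 8.59 degrees, less where a joint would pass 70% of its speed; a pose out of reach is approached as far as the arm can. A call with a gripper value outside its range is refused whole. The fingers move at their own pace and stop on an object; FORCE is the grip in N (left out, the last holds). Time passes only in rows, so rows that repeat a pose let the fingers close. It gives the time, the measured TCP pose, the force and the opening at its end, in the units of the state.
- get_obs(): the state, without advancing time (a new reading comes with each control period).
- read_camera(name): name is "side" or "top"; returns a dict with "pixels" (480x640x3 uint8, blue, green, red), "range_z" (480x640 float32, m along the optical axis (not along the pixel's ray), 0 where there is no reading), "camera_matrix" (3x3 intrinsics, pixels), "cam_to_world" (4x4, takes a point from camera to world coordinates). Camera axes: x right, y down, z forward; pixel columns grow to the right and rows downward; lengths in m; the calibration is good to about 2 mm. A picture is of the moment at which its call begins.
- hand_in(): hands the job in, once; it reports no verdict.
Trained networks look in the newest picture that a camera, given by its name, has taken for a name from the list of things; names that differ only in an ending like _2 or _b are one class to them, and where a whole thing is asked for, a point or a joint stands for the part that bears it (a point fixed in the world has none). Each returns a list of dicts, best first, with "conf" (0 to 1); they miss things now and then, are a little off and sometimes report something else, mostly with a low value. They report only what shows in the picture. A call takes as long as a camera call. They do not tell look-alikes from the thing itself.
- spot_in(camera, label): "box" ([centre column, centre row, width, height] in pixels, round what is visible of it).
- cut_out(camera, label): "mask" (480x640 bool, what is visible of it) and "box" ([centre column, centre row, width, height] in pixels, round what is visible of it).
The state is a dict: "t": time; "q": joint angles; "joint_vel": joint speeds; "joint_torque": joint torques, N m; "eef_pos": TCP position; "tool_rot": TCP orientation; "contact_force": force on the tool from outside, world axes, zero at the start; "torque": the same for the moment, N m; "gripper_width": opening from 0.0 (shut) to 1.0 (fully open).
Only numpy, scipy, OpenCV 4.12 (cv2) and the standard library are available. Lean on these libraries where they do the work, as an engineer would, in place of code of your own. Each camera call takes 0.05 s, during which the arm holds its last target. There are 200 camera calls.

## Working session

There is one attempt and no reset: what is moved stays moved. The work goes in short steps, Python scripts to look and compute and a shell command to move; the robot and the scene stay as the last step left them, time stands still between calls to the robot, and variables do not carry over. Pictures are saved under pics/ and viewed, about 8 in all and at most 12, crops included, and the job is handed in when it is done.

```bash
mkdir -p pics
cat > h.py <<'E'
from station import *
import numpy as np, cv2
def world(c,u,v,z=None):
    K=c["camera_matrix"];T=c["cam_to_world"]
    d=c["range_z"][v,u] if z is None else z
    p=np.stack([(u-K[0,2])/K[0,0]*d,(v-K[1,2])/K[1,1]*d,d],-1)
    return p@T[:3,:3].T+T[:3,3]
def cloud(c):
    v,u=np.mgrid[:480,:640]
    return world(c,u,v)
E
python3 - <<'E'
from h import *
o=get_obs();print({k:np.round(o[k],3) for k in o}, tcp_to_tips)
for n in("top","side"):
    c=read_camera(n);cv2.imwrite(f"pics/{n}0.png",c["pixels"]);P=cloud(c)
    print(n,np.round(c["cam_to_world"],3).tolist(),c["camera_matrix"][0,0])
    for l in("clamp","jaw","release","release_pad","block_mid","pen","oil_dropper","grease_pot","bead_jar","stud","button"):
        for d in cut_out(n,l)[:4]:
            m=d["mask"]&(c["range_z"]>0)
            print(l,round(d["conf"],2),np.round(d["box"]),m.sum(),np.round(np.median(P[m],0),3) if m.any() else"")
E
```

```text
{'t': np.float64(0.0), 'q': array([ 1.119,  0.478,  0.022,  1.556, -0.011,  1.109, -0.083]), 'joint_vel': array([-0.002,  0.001,  0.001, -0.002, -0.   ,  0.   , -0.002]), 'joint_torque': array([-1.0000e-03, -5.9645e+01,  1.6080e+00, -2.8121e+01,  1.2000e-02,
        9.0000e-03, -0.0000e+00]), 'eef_pos': array([ 0.227, -0.635,  0.249]), 'tool_rot': array([-0.12 , -0.697, -0.122,  0.697]), 'contact_force': array([ 0.412, -0.257, -0.237]), 'torque': array([-0.013, -0.001, -0.01 ]), 'gripper_width': np.float64(0.996)} 0.019
top [[0.029, -0.997, 0.073, 0.47], [-1.0, -0.03, -0.01, -0.143], [0.012, -0.073, -0.997, 1.131], [0.0, 0.0, 0.0, 1.0]] 447.89309193302194
clamp 0.71 [385. 223.  99.  65.] 1518 [ 0.586 -0.251  0.038]
jaw 0.75 [376. 222.  46.  24.] 585 [ 0.58  -0.276  0.041]
release 0.52 [385. 223.  31.  20.] 286 [ 0.578 -0.301  0.054]
release_pad 0.81 [385. 222.  27.  19.] 244 [ 0.578 -0.302  0.054]
block_mid 0.97 [343. 268.  32.  27.] 472 [ 0.464 -0.203  0.035]
block_mid 0.77 [419. 282.  28.  25.] 332 [ 0.437 -0.384  0.026]
block_mid 0.67 [195. 318.  35.  30.] 598 [0.329 0.155 0.037]

[... 973 characters left out ...]
 0.58  -0.303  0.055]
block_mid 0.95 [283. 147.  29.  28.] 518 [0.333 0.147 0.036]
block_mid 0.85 [268. 264.  31.  33.] 828 [ 0.47  -0.211  0.035]
block_mid 0.72 [212. 286.  26.  31.] 490 [ 0.392 -0.299  0.026]
block_mid 0.6 [211. 336.  31.  28.] 653 [ 0.442 -0.391  0.026]
pen 0.66 [301. 313.  36.  28.] 444 [ 0.578 -0.304  0.055]
pen 0.46 [275. 189.  32.   9.] 38 [0.391 0.018 0.008]
oil_dropper 0.69 [395. 323.  20.  33.] 406 [ 0.75  -0.258  0.046]
grease_pot 0.81 [371. 365.  37.  36.] 1016 [ 0.73  -0.34   0.031]
bead_jar 0.62 [273. 201.  19.  31.] 597 [ 0.404 -0.057  0.035]
bead_jar 0.48 [163. 346.  10.  16.] 136 [ 0.363 -0.437  0.012]
button 0.47 [286. 182.  10.   8.] 61 [0.387 0.055 0.009]
```

Run:
```python
import cv2,numpy as np
a=cv2.imread("pics/top0.png")[130:340,170:470];b=cv2.imread("pics/side0.png")[120:400,130:430]
cv2.imwrite("pics/a.png",cv2.resize(a,None,fx=2.66,fy=2.66,interpolation=2))
cv2.imwrite("pics/b.png",cv2.resize(b,None,fx=2.1,fy=2.1,interpolation=2))
```

```text
(no output)
```

View pics/a.png

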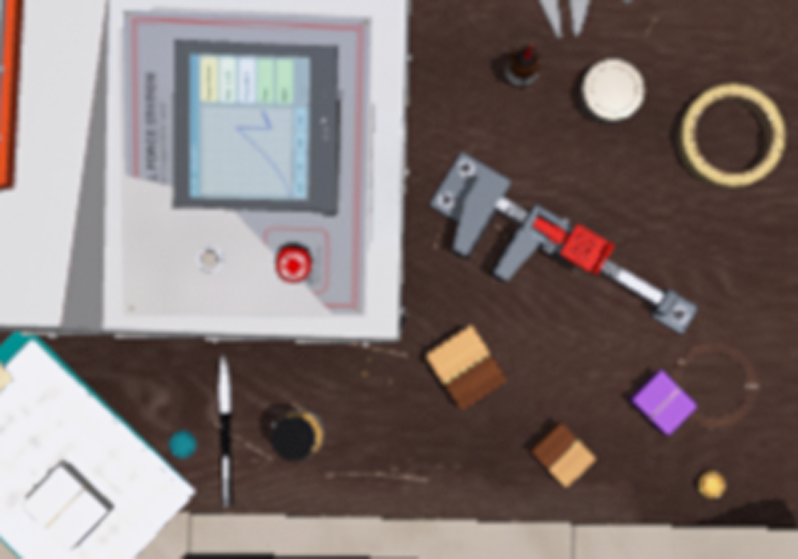

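View pics/b.png

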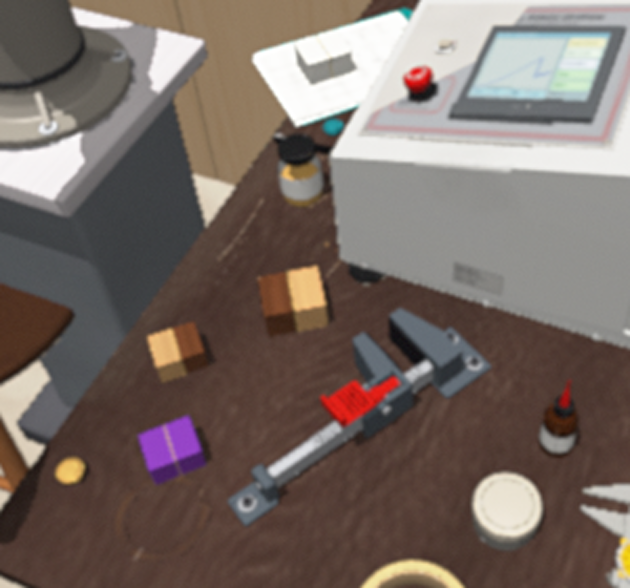

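The candidates in the top image are:
- Large wooden block at (343,268).
- Small wooden block at (382,301).
- Purple block at (419,282).
- White block at (195,318).

I choose the large wooden block at (343,268). Next I'll fit the clamp and block poses and rectify both views to check them.

```bash
cat >> h.py <<'E'
def grab():
    return {n:read_camera(n) for n in("top","side")}
def ortho(c,org,th,z,x0,x1,y0,y1,s=2.0):
    """rectify plane z in frame (org,th); x up, y left ; s px/mm"""
    X,Y=np.meshgrid(np.arange(x0,x1,1/s)[::-1],np.arange(y0,y1,1/s)[::-1],indexing="ij")
    X=X/1e3;Y=Y/1e3;ct,st=np.cos(th),np.sin(th)
    W=np.stack([org[0]+ct*X-st*Y,org[1]+st*X+ct*Y,np.full_like(X,z)],-1)
    T=c["cam_to_world"];q=(W-T[:3,3])@T[:3,:3];K=c["camera_matrix"]
    u=(q[...,0]/q[...,2]*K[0,0]+K[0,2]).astype(np.float32);v=(q[...,1]/q[...,2]*K[1,1]+K[1,2]).astype(np.float32)
    return cv2.remap(c["pixels"],u,v,cv2.INTER_CUBIC)
def loc(P,org,th):
    d=P[...,:2]-np.array(org[:2]);ct,st=np.cos(th),np.sin(th)
    return np.stack([d[...,0]*ct+d[...,1]*st,-d[...,0]*st+d[...,1]*ct,P[...,2]],-1)
E
python3 - <<'E'
from h import *
C=grab()
for n in C:
    c=C[n];P=cloud(c)
    spot=cut_out(n,"block_mid")
    for d in spot:
        m=d["mask"]&(abs(P[...,2]-.036)<.004); q=P[m]
        if len(q) and abs(np.median(q[:,0])-.466)<.02 and abs(np.median(q[:,1])+.205)<.02:
            r=cv2.minAreaRect((q[:,:2]*1e3).astype(np.float32));print(n,"block",np.round(r[0],1),np.round(r[1],1),r[2],"zmed",np.median(q[:,2]))
    # bar: steel bright
    px=c["pixels"].astype(int);sat=px.max(2)-px.min(2)
    m=(sat<30)&(px.mean(2)>150)&(P[...,0]>.45)&(P[...,0]<.64)&(P[...,1]<-.16)&(P[...,1]>-.42)&(abs(P[...,2]-.033)<.005)
    q=P[m];vx=cv2.fitLine((q[:,:2]).astype(np.float32),cv2.DIST_HUBER,0,.001,.001).ravel()
    th=np.arctan2(vx[1],vx[0]);th=th-np.pi/2 if th>0 else th+np.pi/2
    print(n,"bar",m.sum(),vx,"theta",np.degrees(th),"z",np.median(q[:,2]))
    m=(P[...,2]>.039)&(P[...,2]<.046)&(P[...,0]>.5)&(P[...,0]<.68)&(P[...,1]<-.15)&(P[...,1]>-.42)
    L=loc(P[m],vx[2:],th);
    for a in range(-70,40,10):
        s=L[(L[:,0]*1e3>=a)&(L[:,0]*1e3<a+10),1]*1e3
        if len(s): print(a,np.histogram(s,np.arange(-110,110,10))[0])
    r=np.array([0.613,-0.226])
E
```

```text
top block [ 463.6 -201.9] [59.3 49.6] 35.37423324584961 zmed 0.03493757300871336
top bar 73 [ 0.4949684   0.86891097  0.5577503  -0.33651477] theta -29.66767 z 0.030383845273051602
-70 [0 0 0 0 0 0 0 0 0 0 0 0 0 0 0 0 0 0 0 0 0]
-60 [ 0  0  0  0  0  0  0  0  0  0  0  0  0  0  0  0  0  0  1 12  9]
-50 [ 0  0  0  0  0  0  0  0  0  0  0  0  0  0  0  0  0  0  2 13  7]
-40 [ 0  0  0  0  0  0  0  0  0  0  0  0  0  0  0  0  0  0  6 15  6]
-30 [ 0  0  0  0  0  0  0  0  0  0  0  0  0  0  0  0  0  0  5 15  8]
-20 [ 0  0  0  0  0  0  0  0  0  0  0  0  0  0  0  0  3  3  8 12  8]
-10 [ 0  0  0  0  0  0  0  0  0  0  0  0  0  0  0  0  4 10  6  8  6]
0 [ 0  0  0  0  0  0  0  0  0  0  0  0  0  0  0  0  6 11  9  6  5]
10 [0 0 0 0 0 0 0 0 0 0 0 0 0 0 0 0 0 1 2 6 1]
side block [ 464.7 -203.1] [59.6 52.2] 35.38718795776367 zmed 0.03553797672734682
side bar 229 [ 0.49211654  0.87052935  0.5653824  -0.32574242] theta -29.479792 z 0.030249565339049433
-70 [0 0 0 0 0 0 0 0 0 0 0 0 0 0 0 0 0 1 1 1 0]
-60 [ 0  0  0  0  0  0  0  0  0  0  0  0  0  0  0  0  0  6 21  4  0]
-50 [ 0  0  0  0  0  0  0  0  0  0  0  0  0  0  0  0  0 14 20  5  0]
-40 [ 0  0  0  0  0  0  0  0  0  0  0  0  0  0  0  0  0 16 23  2  0]
-30 [ 0  0  0  0  0  0  0  0  0  0  0  0  0  0  0  0  0 23 23  6  0]
-20 [ 0  0  0  0  0  0  0  0  0  0  0  0  0  0  0  0 13 23 22  4  0]
-10 [ 0  0  0  0  0  0  0  0  0  0  0  0  0  0  0 11 17 16 21  1  0]
0 [ 0  0  0  0  0  0  0  0  0  0  0  0  0  0  0  5 21 16 18  1  0]
10 [ 0  0  0  0  0  0  0  0  0  0  0  0  0  0  2  1 12  9 13  0  0]
```

Run:
```python
from h import *
C=grab();th=np.radians(-29.55);xh=np.array([np.cos(th),np.sin(th)]);yh=np.array([-np.sin(th),np.cos(th)])
org=np.array([.5577,-.3365])-.005*xh+.135*yh
B=np.array([.5654,-.3257]);print("org",org,"side bar x in frame",(B-org)@xh)
for n in C:
    I=ortho(C[n],org,th,.042,-150,40,-200,60,3)
    for y in range(-200,61,20): cv2.line(I,((60-y)*3,0),((60-y)*3,6 if y else 600),(0,255,255),1)
    for x in range(-150,41,10): cv2.line(I,(0,(40-x)*3),(6 if x else 900,(40-x)*3),(0,255,0),1)
    cv2.imwrite(f"pics/o_{n}.png",I)
a=[cv2.imread(f"pics/o_{n}.png")[:300] for n in C]
cv2.imwrite("pics/o.png",np.vstack(a))
```

```text
org [ 0.61993006 -0.21659412] side bar x in frame 0.006372052126288884
```

View pics/o.png

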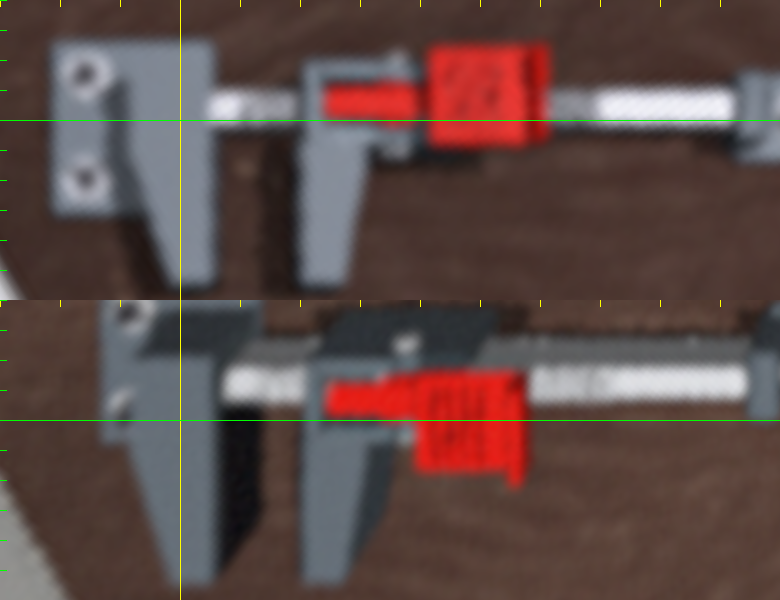

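The clamp's fixed jaw face reads y≈-12 mm in this provisional frame, and the jaw tips are at x≈-55. That puts the origin at about (0.614,-0.227), yaw -29.5°, and the gap is about 28 mm. Now the tool yaw and obstacle heights.

```bash
cat >> h.py <<'E'
from scipy.spatial.transform import Rotation as R
ORG=np.array([.614,-.227]);TH=np.radians(-29.55)
def c2w(x,y):
    return np.round(ORG+np.array([[np.cos(TH),-np.sin(TH)],[np.sin(TH),np.cos(TH)]])@np.array([x,y])/1e3,4)
def state():
    o=get_obs();M=R.from_quat(o["tool_rot"],scalar_first=True).as_matrix()
    p=o["eef_pos"];l=loc(p,ORG,TH)*1e3
    print("t %.2f"%o["t"],"pos",np.round(p,4),"clamp mm",np.round(l,1),"tool x",np.round(M[:,0],3),"y dir world deg %.1f"%np.degrees(np.arctan2(M[1,1],M[0,1])),"F",np.round(o["contact_force"],1),"g %.2f"%o["gripper_width"])
E
python3 - <<'E'
from h import *
state();print("pad",c2w(5,-91))
c=read_camera("top");P=cloud(c)
for x in np.arange(.35,.7,.05):
    print("x%.2f"%x,[ "%.2f"%np.max(P[...,2][(abs(P[...,0]-x)<.025)&(abs(P[...,1]-y)<.02)],initial=-1) for y in np.arange(-.4,.05,.04)])
E
```

```text
t 1.50 pos [ 0.2275 -0.6355  0.2503] clamp mm [-134.7 -546.   250.3] tool x [ 0.  0. -1.] y dir world deg -70.3 F [1.  0.8 0.5] g 1.00
pad [ 0.5735 -0.3086]
x0.35 ['0.01', '0.01', '0.03', '0.03', '0.00', '0.01', '0.00', '0.00', '0.00', '0.03', '0.01', '0.01']
x0.40 ['0.03', '0.03', '0.03', '0.03', '0.01', '0.00', '0.00', '0.00', '0.08', '0.08', '0.01', '0.01']
x0.45 ['0.03', '0.03', '0.00', '0.00', '0.04', '0.04', '1.13', '0.00', '0.01', '0.01', '0.01', '0.01']
x0.50 ['0.04', '0.04', '0.00', '0.00', '0.03', '0.04', '0.04', '0.19', '0.19', '0.19', '0.20', '0.20']
x0.55 ['0.04', '0.03', '0.07', '0.06', '0.05', '0.04', '0.00', '0.20', '0.22', '0.22', '0.21', '0.21']
x0.60 ['0.00', '0.00', '0.07', '0.06', '0.05', '0.04', '0.01', '0.21', '0.23', '0.23', '0.23', '0.23']
x0.65 ['0.03', '0.00', '0.01', '0.01', '0.04', '0.04', '0.03', '0.23', '0.24', '0.24', '0.24', '0.24']
```

```bash
python3 -m jog '[{"gripper":1,"dx":0.3465,"dy":0.3265},{"gripper":1,"dx":0.3465,"dy":0.3265},{"gripper":1,"dx":0.3465,"dy":0.3265},{"gripper":1,"dx":0.3465,"dy":0.3265},{"gripper":1,"dx":0.3465,"dy":0.3265},{"gripper":1,"dx":0.3465,"dy":0.3265},{"gripper":1,"dx":0.3465,"dy":0.3265},{"gripper":1,"dx":0.3465,"dy":0.3265},{"gripper":1,"dx":0.3465,"dy":0.3265},{"gripper":1,"dx":0.3465,"dy":0.3265}]' 40
```

```text
$[0]: bad value
```

```bash
python3 -m jog '[{"gripper":1.0,"dx":0.3465,"dy":0.3265,"dz":0.0,"rx":0,"ry":0,"rz":0}]' 40; python3 -m jog '[{"gripper":0.99,"dx":0.02,"dy":0.02}]' 40
```

```text
t: 1.65
eef_pos: [0.2566, -0.6058, 0.2502]
tool_rot: [-0.118, -0.696, -0.116, 0.699]
contact_force: [0.6, -0.0, 0.3]
gripper_width: 0.856$[0]: bad value
```

```bash
python3 -m jog '[{"gripper":1.0,"dx":0.3095,"dy":0.2935,"dz":0,"rx":0,"ry":0,"rz":8},{"gripper":1.0,"dx":0.3095,"dy":0.2935,"dz":0,"rx":0,"ry":0,"rz":16},{"gripper":1.0,"dx":0.3095,"dy":0.2935,"dz":0,"rx":0,"ry":0,"rz":24},{"gripper":1.0,"dx":0.3095,"dy":0.2935,"dz":0,"rx":0,"ry":0,"rz":32},{"gripper":1.0,"dx":0.3095,"dy":0.2935,"dz":0,"rx":0,"ry":0,"rz":40},{"gripper":1.0,"dx":0.3095,"dy":0.2935,"dz":0,"rx":0,"ry":0,"rz":40.7},{"gripper":1.0,"dx":0.3095,"dy":0.2935,"dz":0,"rx":0,"ry":0,"rz":40.7},{"gripper":1.0,"dx":0.3095,"dy":0.2935,"dz":0,"rx":0,"ry":0,"rz":40.7},{"gripper":1.0,"dx":0.3095,"dy":0.2935,"dz":0,"rx":0,"ry":0,"rz":40.7},{"gripper":1.0,"dx":0.3095,"dy":0.2935,"dz":0,"rx":0,"ry":0,"rz":40.7}]'; python3 -c "
from h import *
state();print(tcp_to_tips)"
```

```text
t: 2.65
eef_pos: [0.5773, -0.302, 0.2504]
tool_rot: [0.358, 0.611, 0.359, -0.608]
contact_force: [0.5, -0.2, -0.8]
gripper_width: 0.002
t 2.65 pos [ 0.5773 -0.302   0.2504] clamp mm [  5.1 -83.4 250.4] tool x [ 0.002  0.003 -1.   ] y dir world deg -29.1 F [ 0.5 -0.2 -0.8] g 0.00
0.019
```

```bash
python3 -m jog '[{"gripper":1.0,"dx":-0.0033,"dy":-0.0057,"dz":-0.05,"rx":0,"ry":0,"rz":-0.4},{"gripper":1.0,"dx":-0.0033,"dy":-0.0057,"dz":-0.1,"rx":0,"ry":0,"rz":-0.4},{"gripper":1.0,"dx":-0.0033,"dy":-0.0057,"dz":-0.14,"rx":0,"ry":0,"rz":-0.4},{"gripper":1.0,"dx":-0.0033,"dy":-0.0057,"dz":-0.16,"rx":0,"ry":0,"rz":-0.4},{"gripper":1.0,"dx":-0.0033,"dy":-0.0057,"dz":-0.16,"rx":0,"ry":0,"rz":-0.4}]'
python3 - <<'E'
from h import *
state()
C=grab();th=TH
a=[]
s=C["side"]["pixels"][230:390,210:400];cv2.imwrite("pics/press.png",cv2.resize(s,None,fx=4,fy=3.5 and 4,interpolation=2)[:600])
E
```

```text
t: 3.15
eef_pos: [0.567, -0.3137, 0.0867]
tool_rot: [-0.351, -0.611, -0.355, 0.614]
contact_force: [0.5, -0.1, 0.2]
gripper_width: -0.006
t 3.15 pos [ 0.567  -0.3137  0.0867] clamp mm [  1.9 -98.6  86.7] tool x [-0.006  0.002 -1.   ] y dir world deg -30.1 F [ 0.5 -0.1  0.2] g -0.01
```

View pics/press.png

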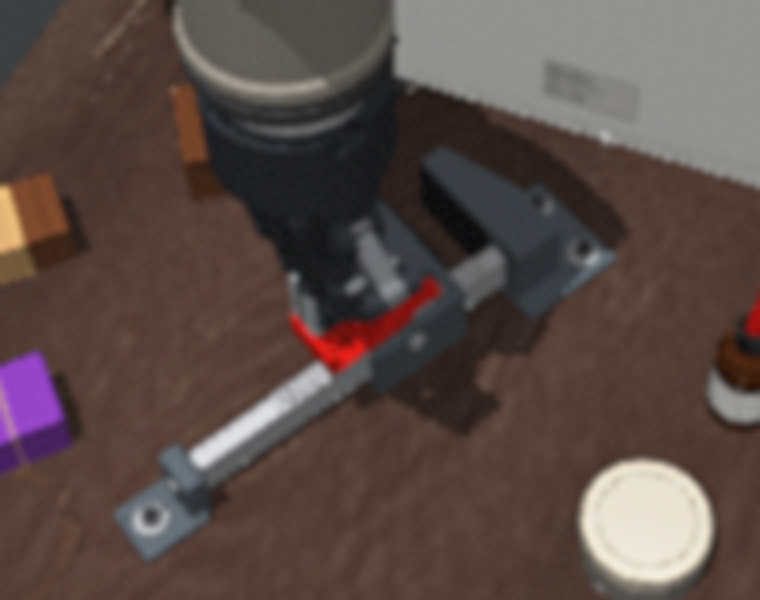

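```bash
python3 -m jog '[{"gripper":1.0,"dx":0,"dy":0,"dz":0,"rx":0,"ry":0,"rz":0},{"gripper":1.0,"dx":0,"dy":0,"dz":0,"rx":0,"ry":0,"rz":0}]'
python3 - <<'E'
from h import *
for i in range(3):
    state(); read_camera("top")
E
```

```text
t: 3.45
eef_pos: [0.5711, -0.3142, 0.0923]
tool_rot: [0.354, 0.613, 0.352, -0.612]
contact_force: [0.3, 0.1, 1.3]
gripper_width: -0.004
t 3.45 pos [ 0.5711 -0.3142  0.0923] clamp mm [  5.7 -97.   92.3] tool x [ 0.003 -0.002 -1.   ] y dir world deg -30.0 F [0.3 0.1 1.3] g -0.00
t 3.50 pos [ 0.5709 -0.314   0.092 ] clamp mm [  5.4 -96.9  92. ] tool x [ 0.002 -0.001 -1.   ] y dir world deg -30.0 F [ 0.8 -0.1 -0.4] g -0.00
t 3.55 pos [ 0.5708 -0.3138  0.0917] clamp mm [  5.2 -96.9  91.7] tool x [ 0.002 -0.001 -1.   ] y dir world deg -30.0 F [-0.4 -0.5  1.1] g -0.00
```

```bash
python3 -m jog '[{"gripper":1.0,"dx":0.0035,"dy":0.0062,"dz":-0.004,"rx":0,"ry":0,"rz":0.4},{"gripper":1.0,"dx":0.0035,"dy":0.0062,"dz":-0.008,"rx":0,"ry":0,"rz":0.4},{"gripper":1.0,"dx":0.0035,"dy":0.0062,"dz":-0.012,"rx":0,"ry":0,"rz":0.4},{"gripper":1.0,"dx":0.0035,"dy":0.0062,"dz":-0.015,"rx":0,"ry":0,"rz":0.4},{"gripper":1.0,"dx":0.0035,"dy":0.0062,"dz":-0.015,"rx":0,"ry":0,"rz":0.4},{"gripper":1.0,"dx":0.0035,"dy":0.0062,"dz":-0.015,"rx":0,"ry":0,"rz":0.4},{"gripper":1.0,"dx":0.0035,"dy":0.0062,"dz":-0.015,"rx":0,"ry":0,"rz":0.4}]'; python3 -c "
from h import *
state()"
```

```text
t: 4.3
eef_pos: [0.5736, -0.3073, 0.0753]
tool_rot: [0.356, 0.611, 0.356, -0.611]
contact_force: [0.6, 0.4, 0.6]
gripper_width: 0.002
t 4.30 pos [ 0.5736 -0.3073  0.0753] clamp mm [  4.5 -89.8  75.3] tool x [ 0. -0. -1.] y dir world deg -29.6 F [0.6 0.4 0.6] g 0.00
```

Now I'll press in small steps.

```bash
python3 -m jog '[{"gripper":1.0,"dx":0,"dy":0,"dz":-0.002,"rx":0,"ry":0,"rz":0},{"gripper":1.0,"dx":0,"dy":0,"dz":-0.004,"rx":0,"ry":0,"rz":0},{"gripper":1.0,"dx":0,"dy":0,"dz":-0.005,"rx":0,"ry":0,"rz":0},{"gripper":1.0,"dx":0,"dy":0,"dz":-0.005,"rx":0,"ry":0,"rz":0},{"gripper":1.0,"dx":0,"dy":0,"dz":-0.005,"rx":0,"ry":0,"rz":0}]'; python3 -c "
from h import *
state()"
```

```text
t: 4.8
eef_pos: [0.5736, -0.308, 0.0708]
tool_rot: [-0.356, -0.611, -0.355, 0.611]
contact_force: [-2.7, -0.9, 5.4]
gripper_width: -0.0
t 4.80 pos [ 0.5736 -0.308   0.0708] clamp mm [  4.8 -90.4  70.8] tool x [ 0.    -0.001 -1.   ] y dir world deg -29.6 F [-2.7 -0.9  5.4] g -0.00
```

```bash
python3 -m jog '[{"gripper":1.0,"dx":0,"dy":0,"dz":-0.001,"rx":0,"ry":0,"rz":0},{"gripper":1.0,"dx":-0.0015,"dy":-0.0026,"dz":-0.001,"rx":0,"ry":0,"rz":0},{"gripper":1.0,"dx":-0.003,"dy":-0.0052,"dz":-0.001,"rx":0,"ry":0,"rz":0},{"gripper":1.0,"dx":-0.0045,"dy":-0.0078,"dz":-0.001,"rx":0,"ry":0,"rz":0},{"gripper":1.0,"dx":-0.006,"dy":-0.0104,"dz":-0.001,"rx":0,"ry":0,"rz":0},{"gripper":1.0,"dx":-0.0075,"dy":-0.013,"dz":-0.001,"rx":0,"ry":0,"rz":0},{"gripper":1.0,"dx":-0.009,"dy":-0.0156,"dz":-0.001,"rx":0,"ry":0,"rz":0},{"gripper":1.0,"dx":-0.0105,"dy":-0.0182,"dz":-0.001,"rx":0,"ry":0,"rz":0},{"gripper":1.0,"dx":-0.0105,"dy":-0.0182,"dz":-0.001,"rx":0,"ry":0,"rz":0}]'
python3 - <<'E'
from h import *
state()
c=read_camera("side");I=ortho(c,ORG,TH,.042,-60,20,-130,30,3)
# sliding jaw face: strip x -50..-20, print brightness along y
g=cv2.cvtColor(I,cv2.COLOR_BGR2GRAY)[(20+22)*3:(20+48)*3].mean(0)
print([(30-i/3.,int(g[i])) for i in range(60,330,9)])
E
```

```text
t: 5.7
eef_pos: [0.5629, -0.3265, 0.0694]
tool_rot: [-0.356, -0.611, -0.355, 0.611]
contact_force: [1.6, -0.9, 3.4]
gripper_width: -0.001
t 5.70 pos [ 0.5629 -0.3265  0.0694] clamp mm [   4.6 -111.7   69.4] tool x [ 0.    -0.001 -1.   ] y dir world deg -29.7 F [ 1.6 -0.9  3.4] g -0.00
[(10.0, 61), (7.0, 62), (4.0, 61), (1.0, 47), (-2.0, 23), (-5.0, 14), (-8.0, 18), (-11.0, 21), (-14.0, 27), (-17.0, 35), (-20.0, 37), (-23.0, 38), (-26.0, 37), (-29.0, 37), (-32.0, 37), (-35.0, 37), (-38.0, 35), (-41.0, 34), (-44.0, 49), (-47.0, 54), (-50.0, 51), (-53.0, 48), (-56.0, 42), (-59.0, 34), (-62.0, 30), (-65.0, 35), (-68.0, 43), (-71.0, 46), (-74.0, 42), (-77.0, 37)]
```

```bash
python3 -m jog '[{"gripper":1.0,"dx":-0.002,"dy":-0.0035,"dz":-0.0005,"rx":0,"ry":0,"rz":0},{"gripper":1.0,"dx":-0.004,"dy":-0.007,"dz":-0.001,"rx":0,"ry":0,"rz":0},{"gripper":1.0,"dx":-0.006,"dy":-0.0105,"dz":-0.001,"rx":0,"ry":0,"rz":0},{"gripper":1.0,"dx":-0.008,"dy":-0.014,"dz":-0.001,"rx":0,"ry":0,"rz":0},{"gripper":1.0,"dx":-0.01,"dy":-0.0175,"dz":-0.001,"rx":0,"ry":0,"rz":0},{"gripper":1.0,"dx":-0.012,"dy":-0.021,"dz":-0.001,"rx":0,"ry":0,"rz":0},{"gripper":1.0,"dx":-0.014,"dy":-0.0245,"dz":-0.001,"rx":0,"ry":0,"rz":0},{"gripper":1.0,"dx":-0.0165,"dy":-0.029,"dz":-0.001,"rx":0,"ry":0,"rz":0},{"gripper":1.0,"dx":-0.0165,"dy":-0.029,"dz":-0.001,"rx":0,"ry":0,"rz":0},{"gripper":1.0,"dx":-0.0165,"dy":-0.029,"dz":-0.001,"rx":0,"ry":0,"rz":0}]'
python3 - <<'E'
from h import *
state()
c=read_camera("side");I=ortho(c,ORG,TH,.042,-60,20,-130,30,3)
g=cv2.cvtColor(I,cv2.COLOR_BGR2GRAY)[(20+22)*3:(20+48)*3].mean(0)
print([(30-i/3.,int(g[i])) for i in range(240,420,6)])
E
```

```text
t: 6.75
eef_pos: [0.546, -0.3558, 0.0685]
tool_rot: [-0.356, -0.611, -0.355, 0.612]
contact_force: [2.1, -3.3, 4.5]
gripper_width: -0.001
t 6.75 pos [ 0.546  -0.3558  0.0685] clamp mm [   4.3 -145.6   68.5] tool x [-0.001 -0.001 -1.   ] y dir world deg -29.7 F [ 2.1 -3.3  4.5] g -0.00
[(-50.0, 38), (-52.0, 38), (-54.0, 36), (-56.0, 37), (-58.0, 37), (-60.0, 37), (-62.0, 37), (-64.0, 37), (-66.0, 37), (-68.0, 37), (-70.0, 37), (-72.0, 36), (-74.0, 35), (-76.0, 46), (-78.0, 58), (-80.0, 59), (-82.0, 58), (-84.0, 57), (-86.0, 55), (-88.0, 53), (-90.0, 51), (-92.0, 47), (-94.0, 40), (-96.0, 33), (-98.0, 30), (-100.0, 29), (-102.0, 29), (-104.0, 30), (-106.0, 35), (-108.0, 41)]
```

```bash
python3 -m jog '[{"gripper":1.0,"dx":0.001,"dy":0.0017,"dz":0.01,"rx":0,"ry":0,"rz":0},{"gripper":1.0,"dx":0.001,"dy":0.0017,"dz":0.04,"rx":0,"ry":0,"rz":0},{"gripper":1.0,"dx":0.001,"dy":0.0017,"dz":0.07,"rx":0,"ry":0,"rz":-5},{"gripper":0.8,"dx":-0.03,"dy":0.03,"dz":0.09,"rx":0,"ry":0,"rz":-12},{"gripper":0.8,"dx":-0.06,"dy":0.06,"dz":0.09,"rx":0,"ry":0,"rz":-20},{"gripper":0.8,"dx":-0.09,"dy":0.09,"dz":0.09,"rx":0,"ry":0,"rz":-25},{"gripper":0.8,"dx":-0.122,"dy":0.125,"dz":0.09,"rx":0,"ry":0,"rz":-25},{"gripper":0.8,"dx":-0.122,"dy":0.125,"dz":0.09,"rx":0,"ry":0,"rz":-25},{"gripper":0.8,"dx":-0.122,"dy":0.125,"dz":0.09,"rx":0,"ry":0,"rz":-25},{"gripper":0.8,"dx":-0.122,"dy":0.125,"dz":0.09,"rx":0,"ry":0,"rz":-25}]'
cat >> h.py <<'E'
def block(near,tol=.06):
    for n in("side","top"):
        c=read_camera(n);P=cloud(c)
        for d in cut_out(n,"block_mid"):
            m=d["mask"]&(abs(P[...,2]-.036)<.004);q=P[m]
            if len(q)<60 or np.linalg.norm(np.median(q[:,:2],0)-near)>tol: continue
            (cx,cy),(w,h),a=cv2.minAreaRect((q[:,:2]*1e3).astype(np.float32))
            if w<h: a+=90
            rel=(a-90-np.degrees(TH)+90)%180-90
            l=loc(np.array([cx,cy,0])/1e3,ORG,TH)*1e3
            print(n,"block w",round(cx,1),round(cy,1),"size",round(w,1),round(h,1),"clamp",np.round(l[:2],1),"yaw rel %.1f"%rel)
E
python3 - <<'E'
from h import *
state();block(np.array([.464,-.203]))
E
```

```text
t: 7.8
eef_pos: [0.4251, -0.2298, 0.1586]
tool_rot: [0.215, 0.674, 0.215, -0.674]
contact_force: [0.3, -0.9, 0.9]
gripper_width: 0.199
t 7.80 pos [ 0.4251 -0.2298  0.1586] clamp mm [-162.9  -95.6  158.6] tool x [ 0. -0. -1.] y dir world deg -54.6 F [ 0.3 -0.9  0.9] g 0.20
side block w 464.4 -203.0 size 60.2 52.6 clamp [-141.9  -52.9] yaw rel -24.9
top block w 463.7 -201.9 size 59.1 49.6 clamp [-143.2  -52.3] yaw rel -24.9
```

```bash
python3 -m jog '[{"gripper":0.8,"dx":0,"dy":0,"dz":-0.04,"rx":0,"ry":0,"rz":0},{"gripper":0.8,"dx":0,"dy":0,"dz":-0.08,"rx":0,"ry":0,"rz":0},{"gripper":0.8,"dx":0,"dy":0,"dz":-0.115,"rx":0,"ry":0,"rz":0},{"gripper":0.8,"dx":0,"dy":0,"dz":-0.13,"rx":0,"ry":0,"rz":0},{"gripper":0.8,"dx":0,"dy":0,"dz":-0.13,"rx":0,"ry":0,"rz":0},{"gripper":0.8,"dx":0,"dy":0,"dz":-0.13,"rx":0,"ry":0,"rz":0}]'; python3 -c "
from h import *
state()"
python3 -m jog '[{"gripper":0.8,"dx":0.0056,"dy":0.0035,"dz":0,"rx":0,"ry":0,"rz":0},{"gripper":0.8,"dx":0.0085,"dy":0.0042,"dz":0,"rx":0,"ry":0,"rz":2},{"gripper":0.8,"dx":0.0115,"dy":0.0049,"dz":0,"rx":0,"ry":0,"rz":3.75},{"gripper":0.8,"dx":0.0145,"dy":0.0056,"dz":0,"rx":0,"ry":0,"rz":5.6},{"gripper":0.8,"dx":0.0175,"dy":0.0063,"dz":0,"rx":0,"ry":0,"rz":7.5},{"gripper":0.8,"dx":0.0203,"dy":0.0074,"dz":0,"rx":0,"ry":0,"rz":9.4},{"gripper":0.8,"dx":0.0232,"dy":0.0085,"dz":0,"rx":0,"ry":0,"rz":11.25},{"gripper":0.8,"dx":0.026,"dy":0.0096,"dz":0,"rx":0,"ry":0,"rz":13},{"gripper":0.8,"dx":0.0289,"dy":0.0108,"dz":0,"rx":0,"ry":0,"rz":15},{"gripper":0.8,"dx":0.0289,"dy":0.0108,"dz":0,"rx":0,"ry":0,"rz":15}]'
python3 - <<'E'
from h import *
state();block(np.array([.48,-.18]))
E
```

```text
t: 8.6
eef_pos: [0.425, -0.2297, 0.0284]
tool_rot: [-0.215, -0.674, -0.215, 0.674]
contact_force: [1.0, -1.2, 0.6]
gripper_width: 0.198
t 8.60 pos [ 0.425  -0.2297  0.0284] clamp mm [-163.1  -95.6   28.4] tool x [-0.  0. -1.] y dir world deg -54.6 F [ 1.  -1.2  0.6] g 0.20
t: 9.6
eef_pos: [0.4541, -0.2182, 0.0283]
tool_rot: [0.302, 0.64, 0.302, -0.639]
contact_force: [0.5, 0.3, 0.1]
gripper_width: 0.199
t 9.60 pos [ 0.4541 -0.2182  0.0283] clamp mm [-143.4  -71.2   28.3] tool x [ 0.001  0.    -1.   ] y dir world deg -39.5 F [0.5 0.3 0.1] g 0.20
side block w 480.8 -185.4 size 57.9 51.9 clamp [-136.4  -29.5] yaw rel -10.3
top block w 489.0 -167.5 size 29.2 52.0 clamp [-138.1   -9.9] yaw rel -73.8
```

```bash
python3 -m jog '[{"gripper":0.8,"dx":-0.0076,"dy":-0.0093,"dz":0,"rx":0,"ry":0,"rz":0},{"gripper":0.8,"dx":-0.0076,"dy":-0.0093,"dz":0.03,"rx":0,"ry":0,"rz":0},{"gripper":0.8,"dx":-0.0076,"dy":-0.0093,"dz":0.08,"rx":0,"ry":0,"rz":0},{"gripper":0.8,"dx":-0.0076,"dy":-0.0093,"dz":0.13,"rx":0,"ry":0,"rz":0},{"gripper":0.8,"dx":-0.0076,"dy":-0.0093,"dz":0.15,"rx":0,"ry":0,"rz":0},{"gripper":0.8,"dx":-0.0076,"dy":-0.0093,"dz":0.15,"rx":0,"ry":0,"rz":0}]'
python3 - <<'E'
from h import *
state();print(np.round(get_obs()["q"],2));block(np.array([.48,-.18]))
for n in("side","top"):
    P=cloud(read_camera(n))
    Q=P[(P[...,2]>.06)&(P[...,2]<.23)&(P[...,0]>.44)&(P[...,1]>-.16)&(P[...,0]<.75)&(P[...,1]<.2)]
    for x in np.arange(.44,.72,.02):
        s=Q[(Q[:,0]>=x)&(Q[:,0]<x+.02)]
        if len(s): print(n,"%.2f"%x,"ymin %.3f"%s[:,1].min(),"z %.3f..%.3f"%(s[:,2].min(),s[:,2].max()),len(s))
E
```

```text
t: 10.4
eef_pos: [0.4472, -0.2296, 0.1818]
tool_rot: [0.303, 0.641, 0.299, -0.639]
contact_force: [-0.2, 1.2, -0.4]
gripper_width: 0.201
t 10.40 pos [ 0.4472 -0.2296  0.1818] clamp mm [-143.8  -84.6  181.8] tool x [ 0.006 -0.003 -1.   ] y dir world deg -39.7 F [-0.2  1.2 -0.4] g 0.20
[ 0.59  0.29 -0.29  2.02  0.11  0.84 -0.45]
top block w 479.6 -185.1 size 59.3 49.7 clamp [-137.6  -29.9] yaw rel -9.9
side 0.48 ymin -0.141 z 0.060..0.229 735
side 0.50 ymin -0.142 z 0.060..0.230 1161
side 0.52 ymin -0.141 z 0.060..0.229 1173
side 0.54 ymin -0.142 z 0.061..0.230 1321
side 0.56 ymin -0.142 z 0.060..0.230 1288
side 0.58 ymin -0.143 z 0.060..0.230 1267
side 0.60 ymin -0.143 z 0.060..0.230 1357
side 0.62 ymin -0.143 z 0.060..0.230 1314
side 0.64 ymin -0.142 z 0.060..0.230 1022
side 0.66 ymin -0.142 z 0.060..0.230 896
side 0.68 ymin -0.143 z 0.060..0.230 868
side 0.70 ymin -0.142 z 0.060..0.230 776
top 0.48 ymin -0.139 z 0.062..0.230 988
top 0.50 ymin -0.138 z 0.129..0.229 1147
top 0.52 ymin -0.138 z 0.175..0.229 1158
top 0.54 ymin -0.137 z 0.180..0.229 1113
top 0.56 ymin -0.139 z 0.067..0.229 1138
top 0.58 ymin -0.138 z 0.191..0.230 1159
top 0.60 ymin -0.139 z 0.141..0.230 1144
top 0.62 ymin -0.139 z 0.200..0.230 1040
top 0.64 ymin -0.139 z 0.205..0.230 583
top 0.66 ymin -0.138 z 0.211..0.230 275
top 0.68 ymin -0.137 z 0.216..0.230 224
top 0.70 ymin -0.139 z 0.081..0.230 118
```

```bash
python3 -m jog '[{"gripper":0.8,"dx":-0.007,"dy":0.01,"dz":0,"rx":0,"ry":0,"rz":8.5},{"gripper":0.8,"dx":-0.007,"dy":0.02,"dz":0,"rx":0,"ry":0,"rz":17},{"gripper":0.8,"dx":-0.007,"dy":0.03,"dz":0,"rx":0,"ry":0,"rz":25.5},{"gripper":0.8,"dx":-0.007,"dy":0.04,"dz":0,"rx":0,"ry":0,"rz":34},{"gripper":0.8,"dx":-0.007,"dy":0.05,"dz":0,"rx":0,"ry":0,"rz":42.5},{"gripper":0.8,"dx":-0.007,"dy":0.062,"dz":0,"rx":0,"ry":0,"rz":51},{"gripper":0.8,"dx":-0.007,"dy":0.062,"dz":0,"rx":0,"ry":0,"rz":59.5},{"gripper":0.8,"dx":-0.007,"dy":0.062,"dz":0,"rx":0,"ry":0,"rz":68},{"gripper":0.8,"dx":-0.007,"dy":0.062,"dz":0,"rx":0,"ry":0,"rz":76.5},{"gripper":0.8,"dx":-0.007,"dy":0.062,"dz":0,"rx":0,"ry":0,"rz":85}]'; python3 -m jog '[{"gripper":0.8,"dx":0,"dy":0,"dz":0,"rx":0,"ry":0,"rz":5},{"gripper":0.8,"dx":0,"dy":0,"dz":0,"rx":0,"ry":0,"rz":5},{"gripper":0.8,"dx":0,"dy":0,"dz":0,"rx":0,"ry":0,"rz":5}]';python3 - <<'E'
from h import *
state();print(np.round(get_obs()["q"],2))
E
```

```text
t: 11.7
eef_pos: [0.4384, -0.1657, 0.1773]
tool_rot: [0.654, 0.266, 0.656, -0.266]
contact_force: [1.0, 0.7, -0.1]
gripper_width: 0.199
t: 12.0
eef_pos: [0.4385, -0.1658, 0.1776]
tool_rot: [0.665, 0.241, 0.665, -0.24]
contact_force: [-0.6, -0.2, -0.1]
gripper_width: 0.196
t 12.00 pos [ 0.4385 -0.1658  0.1776] clamp mm [-182.8  -33.3  177.6] tool x [-0.001  0.001 -1.   ] y dir world deg 50.3 F [-0.6 -0.2 -0.1] g 0.20
[ 0.76  0.29 -0.61  2.07  0.22  0.84  0.9 ]
```

```bash
python3 -m jog '[{"gripper":0.8,"dx":0,"dy":0,"dz":-0.02,"rx":4.6,"ry":-3.8,"rz":0},{"gripper":0.8,"dx":0,"dy":0,"dz":-0.06,"rx":9.2,"ry":-7.6,"rz":0},{"gripper":0.8,"dx":0,"dy":0,"dz":-0.1,"rx":9.2,"ry":-7.6,"rz":0},{"gripper":0.8,"dx":0,"dy":0,"dz":-0.13,"rx":9.2,"ry":-7.6,"rz":0},{"gripper":0.8,"dx":0,"dy":0,"dz":-0.147,"rx":9.2,"ry":-7.6,"rz":0},{"gripper":0.8,"dx":0,"dy":0,"dz":-0.147,"rx":9.2,"ry":-7.6,"rz":0},{"gripper":0.8,"dx":0,"dy":0,"dz":-0.147,"rx":9.2,"ry":-7.6,"rz":0}]'
python3 - <<'E'
from h import *
state()
c=read_camera("side");cv2.imwrite("pics/front.png",cv2.resize(c["pixels"][180:360,180:400],None,fx=3.3,fy=3.3,interpolation=2))
E
```

```text
t: 12.7
eef_pos: [0.4391, -0.1657, 0.0314]
tool_rot: [0.686, 0.308, 0.637, -0.169]
contact_force: [-0.3, 0.4, 0.4]
gripper_width: 0.2
t 12.70 pos [ 0.4391 -0.1657  0.0314] clamp mm [-182.4  -32.9   31.4] tool x [ 0.131  0.16  -0.978] y dir world deg 50.4 F [-0.3  0.4  0.4] g 0.20
```

View pics/front.png

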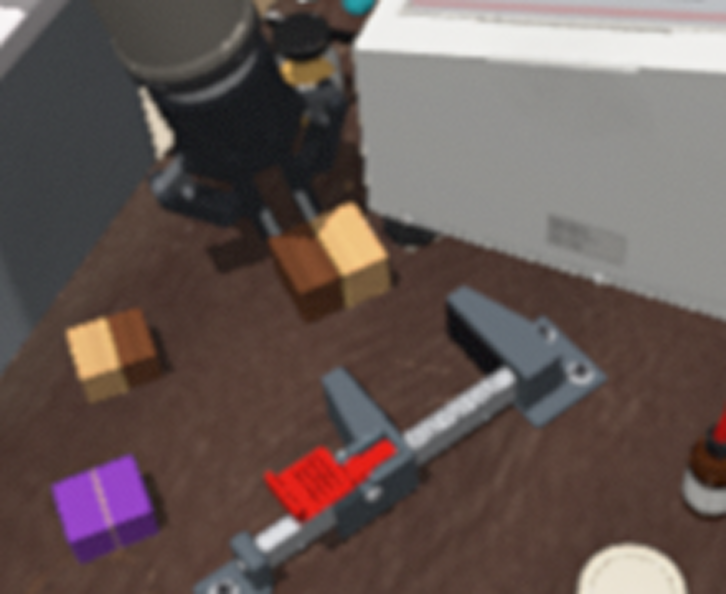

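```bash
python3 -m jog '[{"gripper":0.8,"dx":-0.0032,"dy":-0.0038,"dz":0.002,"rx":3.1,"ry":-2.5,"rz":0},{"gripper":0.8,"dx":-0.0064,"dy":-0.0077,"dz":0.002,"rx":3.1,"ry":-2.5,"rz":0},{"gripper":0.8,"dx":-0.0064,"dy":-0.0077,"dz":0.002,"rx":3.1,"ry":-2.5,"rz":0},{"gripper":0.8,"dx":-0.0064,"dy":-0.0077,"dz":0.002,"rx":3.1,"ry":-2.5,"rz":0}]'
python3 - <<'E'
from h import *
state()
for n in("side","top"):
    c=read_camera(n);L=loc(cloud(c),ORG,TH)*1e3
    px=c["pixels"].astype(int).max(2)
    for x in range(-240,-130,15):
        m=(L[...,0]>=x)&(L[...,0]<x+15)&(abs(L[...,1])<110)&(L[...,2]>45)&(L[...,2]<240)
        q=L[m]
        if len(q):
            print(n,x,"y range by z:",[(z,int(s[:,1].min()),int(s[:,1].max())) for z in range(45,240,30) for s in [q[(q[:,2]>=z)&(q[:,2]<z+30)]] if len(s)>2])
E
```

```text
t: 13.15
eef_pos: [0.433, -0.1738, 0.034]
tool_rot: [0.692, 0.329, 0.626, -0.146]
contact_force: [-0.4, 0.5, -0.1]
gripper_width: 0.197
t 13.15 pos [ 0.433  -0.1738  0.034 ] clamp mm [-183.7  -43.    34. ] tool x [ 0.175  0.21  -0.962] y dir world deg 50.4 F [-0.4  0.5 -0.1] g 0.20
side -210 y range by z: [(45, -97, -53), (75, -109, -95), (105, -107, -103), (165, 88, 109)]
side -195 y range by z: [(45, -109, -21), (75, -109, -15), (105, -108, 0), (135, -109, -28), (165, -47, 109), (195, -55, -53), (225, -61, -55)]
side -180 y range by z: [(45, -97, -15), (75, -86, -6), (105, -107, -2), (135, -109, -29), (165, -109, 109), (195, -67, -55), (225, -73, -58)]
side -165 y range by z: [(45, 12, 17), (75, -43, 17), (105, -55, 17), (135, -106, 16), (165, -109, 108), (195, -109, 109), (225, -109, -69)]
side -150 y range by z: [(45, 15, 27), (75, 14, 26), (105, 13, 25), (135, 14, 26), (165, 16, 109), (195, 97, 109)]
side -135 y range by z: [(45, 24, 34), (75, 23, 33), (105, 22, 34), (135, 23, 34), (165, 22, 104), (195, 88, 109)]
top -240 y range by z: [(195, -83, -68), (225, -80, -76)]
top -225 y range by z: [(135, -58, -43), (165, -62, -48), (195, -71, -54), (225, -75, -61)]
top -210 y range by z: [(45, 103, 108), (75, -38, 100), (105, 83, 88), (135, -44, -37), (165, -52, 109), (195, -57, -50), (225, -64, -55)]
top -195 y range by z: [(45, -26, -17), (75, -22, -18), (105, -33, 81), (135, -41, 74), (165, -51, 109), (195, -58, -50), (225, -61, -55)]
top -180 y range by z: [(45, -34, 45), (75, -43, 31), (105, -34, 0), (135, -50, -30), (165, -61, 109), (195, -70, -52), (225, -73, -62)]
top -165 y range by z: [(75, 23, 29), (105, 15, 21), (135, -74, -48), (165, -81, 108), (195, -104, 109), (225, -96, -71)]
top -150 y range by z: [(135, 19, 23), (165, 20, 103), (195, 98, 109)]
top -135 y range by z: [(165, 25, 109), (195, 85, 109)]
```

```bash
python3 -m jog '[{"gripper":0.8,"dx":0.0062,"dy":-0.0051,"dz":0,"rx":0,"ry":0,"rz":0},{"gripper":0.8,"dx":0.0112,"dy":-0.0099,"dz":0,"rx":0,"ry":0,"rz":1.25},{"gripper":0.8,"dx":0.0162,"dy":-0.0147,"dz":0,"rx":0,"ry":0,"rz":2.5},{"gripper":0.8,"dx":0.0211,"dy":-0.0194,"dz":0,"rx":0,"ry":0,"rz":3.75},{"gripper":0.8,"dx":0.0261,"dy":-0.0242,"dz":0,"rx":0,"ry":0,"rz":5},{"gripper":0.8,"dx":0.0315,"dy":-0.0285,"dz":0,"rx":0,"ry":0,"rz":6.25},{"gripper":0.8,"dx":0.0368,"dy":-0.0328,"dz":0,"rx":0,"ry":0,"rz":7.5},{"gripper":0.8,"dx":0.0422,"dy":-0.037,"dz":0,"rx":0,"ry":0,"rz":8.75},{"gripper":0.8,"dx":0.0475,"dy":-0.0413,"dz":0,"rx":0,"ry":0,"rz":10},{"gripper":0.8,"dx":0.0475,"dy":-0.0413,"dz":0,"rx":0,"ry":0,"rz":10}]'
python3 - <<'E'
from h import *
state();block(c2w(-86,-35))
E
```

```text
t: 14.25
eef_pos: [0.4813, -0.2159, 0.0334]
tool_rot: [0.702, 0.274, 0.652, -0.084]
contact_force: [-0.4, -0.1, 0.3]
gripper_width: 0.198
t 14.25 pos [ 0.4813 -0.2159  0.0334] clamp mm [-120.9  -55.8   33.4] tool x [ 0.136  0.239 -0.962] y dir world deg 60.4 F [-0.4 -0.1  0.3] g 0.20
side block w 521.6 -221.9 size 75.5 55.1 clamp [-82.9 -41.1] yaw rel 7.5
top block w 523.3 -214.2 size 58.3 47.4 clamp [-85.2 -33.6] yaw rel 4.5
```

```bash
python3 -m jog '[{"gripper":0.8,"dx":-0.0104,"dy":0.0059,"dz":0,"rx":0,"ry":0,"rz":0},{"gripper":0.8,"dx":-0.0208,"dy":0.0118,"dz":0.0,"rx":0,"ry":0,"rz":0},{"gripper":0.8,"dx":-0.0208,"dy":0.0118,"dz":0.0,"rx":0,"ry":0,"rz":0},{"gripper":0.8,"dx":-0.0208,"dy":0.0118,"dz":0.0,"rx":0,"ry":0,"rz":0}]'
python3 - <<'E'
from h import *
state();block(c2w(-86,-35))
a=[]
for n in("top","side"):
    I=ortho(read_camera(n),ORG,TH,.039,-140,20,-120,30,3)[:, :]
    for y in range(-120,31,10): cv2.line(I,((30-y)*3,0),((30-y)*3,6 if y else 480),(0,255,255),1)
    for x in range(-140,21,10): cv2.line(I,(0,(20-x)*3),(6 if x else 450,(20-x)*3),(0,255,0),1)
    a.append(I[:,:398])
cv2.imwrite("pics/mid.png",np.hstack(a))
E
```

```text
t: 14.85
eef_pos: [0.4586, -0.2029, 0.0334]
tool_rot: [0.702, 0.274, 0.653, -0.084]
contact_force: [-1.0, -1.1, 0.8]
gripper_width: 0.204
t 14.85 pos [ 0.4586 -0.2029  0.0334] clamp mm [-147.   -55.7   33.4] tool x [ 0.134  0.239 -0.962] y dir world deg 60.4 F [-1.  -1.1  0.8] g 0.20
side block w 523.5 -214.9 size 61.3 52.2 clamp [-84.7 -34.1] yaw rel 4.5
top block w 522.5 -213.9 size 58.3 49.6 clamp [-86.1 -33.7] yaw rel 4.6
```

View pics/mid.png

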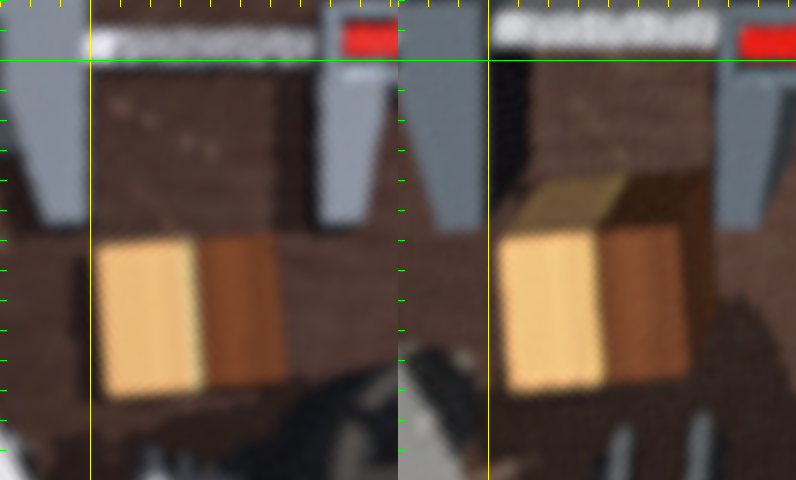

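```bash
python3 -m jog '[{"gripper":0.8,"dx":0.0084,"dy":0.0148,"dz":0,"rx":0,"ry":0,"rz":0},{"gripper":0.8,"dx":0.0084,"dy":0.0148,"dz":0,"rx":0,"ry":0,"rz":0},{"gripper":0.8,"dx":0.0148,"dy":0.0112,"dz":0,"rx":0,"ry":0,"rz":0},{"gripper":0.8,"dx":0.0212,"dy":0.0076,"dz":0,"rx":0,"ry":0,"rz":0},{"gripper":0.8,"dx":0.0275,"dy":0.004,"dz":0,"rx":0,"ry":0,"rz":0},{"gripper":0.8,"dx":0.0338,"dy":0.0004,"dz":0,"rx":0,"ry":0,"rz":0},{"gripper":0.8,"dx":0.0401,"dy":-0.0032,"dz":0,"rx":0,"ry":0,"rz":0},{"gripper":0.8,"dx":0.0464,"dy":-0.0068,"dz":0,"rx":0,"ry":0,"rz":0},{"gripper":0.8,"dx":0.0528,"dy":-0.0103,"dz":0,"rx":0,"ry":0,"rz":0},{"gripper":0.8,"dx":0.0528,"dy":-0.0103,"dz":0,"rx":0,"ry":0,"rz":0}]'
python3 - <<'E'
from h import *
state();block(c2w(-60,-35))
E
```

```text
t: 16.15
eef_pos: [0.5133, -0.2141, 0.0335]
tool_rot: [0.702, 0.274, 0.652, -0.084]
contact_force: [-0.1, 0.6, -0.5]
gripper_width: 0.202
t 16.15 pos [ 0.5133 -0.2141  0.0335] clamp mm [-94.  -38.5  33.5] tool x [ 0.136  0.238 -0.962] y dir world deg 60.4 F [-0.1  0.6 -0.5] g 0.20
side block w 549.6 -236.6 size 70.8 65.6 clamp [-51.3 -40.1] yaw rel 0.5
top block w 546.8 -228.8 size 59.2 47.6 clamp [-57.6 -34.7] yaw rel -0.3
```

```bash
python3 -m jog '[{"gripper":0.8,"dx":0,"dy":0,"dz":0,"rx":-4.3,"ry":2.5,"rz":0},{"gripper":0.8,"dx":0,"dy":0,"dz":-0.002,"rx":-8.7,"ry":4.9,"rz":0},{"gripper":0.8,"dx":0.006,"dy":-0.0034,"dz":-0.002,"rx":-8.7,"ry":4.9,"rz":0},{"gripper":0.8,"dx":0.012,"dy":-0.0068,"dz":-0.002,"rx":-8.7,"ry":4.9,"rz":0},{"gripper":0.8,"dx":0.018,"dy":-0.0102,"dz":-0.002,"rx":-8.7,"ry":4.9,"rz":0},{"gripper":0.8,"dx":0.0235,"dy":-0.0133,"dz":-0.002,"rx":-8.7,"ry":4.9,"rz":0},{"gripper":0.8,"dx":0.0265,"dy":-0.015,"dz":-0.002,"rx":-8.7,"ry":4.9,"rz":0},{"gripper":0.8,"dx":0.0285,"dy":-0.0161,"dz":-0.002,"rx":-8.7,"ry":4.9,"rz":0},{"gripper":0.8,"dx":0.0296,"dy":-0.0168,"dz":-0.002,"rx":-8.7,"ry":4.9,"rz":0},{"gripper":0.8,"dx":0.0296,"dy":-0.0168,"dz":-0.002,"rx":-8.7,"ry":4.9,"rz":0}]'
python3 - <<'E'
from h import *
state();block(c2w(-25,-35))
E
```

```text
t: 17.35
eef_pos: [0.5417, -0.2305, 0.0313]
tool_rot: [0.692, 0.216, 0.673, -0.145]
contact_force: [-0.2, 0.6, -0.0]
gripper_width: 0.2
t 17.35 pos [ 0.5417 -0.2305  0.0313] clamp mm [-61.2 -38.7  31.3] tool x [ 0.051  0.09  -0.995] y dir world deg 60.4 F [-0.2  0.6 -0. ] g 0.20
side block w 571.7 -251.0 size 66.1 53.5 clamp [-24.9 -41.8] yaw rel -0.6
```

```bash
python3 -m jog '[{"gripper":0.8,"dx":0.0009,"dy":-0.0005,"dz":0,"rx":0,"ry":0,"rz":0},{"gripper":0.8,"dx":0.0017,"dy":-0.001,"dz":0,"rx":0,"ry":0,"rz":0},{"gripper":0.8,"dx":0.0026,"dy":-0.0015,"dz":0,"rx":0,"ry":0,"rz":0},{"gripper":0.8,"dx":0.0026,"dy":-0.0015,"dz":0,"rx":0,"ry":0,"rz":0},{"gripper":0.8,"dx":0.0026,"dy":-0.0015,"dz":0,"rx":0,"ry":0,"rz":0}]'
python3 - <<'E'
from h import *
state();block(c2w(-25,-35))
E
```

```text
t: 18.05
eef_pos: [0.543, -0.231, 0.031]
tool_rot: [0.691, 0.216, 0.675, -0.145]
contact_force: [-4.5, 1.8, 3.1]
gripper_width: 0.198
t 18.05 pos [ 0.543 -0.231  0.031] clamp mm [-59.7 -38.5  31. ] tool x [ 0.048  0.091 -0.995] y dir world deg 60.4 F [-4.5  1.8  3.1] g 0.20
side block w 573.0 -251.7 size 66.1 51.3 clamp [-23.5 -41.7] yaw rel 1.5
```

```bash
python3 -m jog '[{"gripper":0.8,"dx":-0.013,"dy":0.0074,"dz":0,"rx":0,"ry":0,"rz":0},{"gripper":0.8,"dx":-0.015,"dy":0.0085,"dz":0,"rx":0,"ry":0,"rz":0},{"gripper":0.8,"dx":-0.015,"dy":0.0085,"dz":0.04,"rx":-2.6,"ry":1.5,"rz":0},{"gripper":0.8,"dx":-0.015,"dy":0.0085,"dz":0.08,"rx":-5.2,"ry":3,"rz":0},{"gripper":1.0,"dx":-0.016,"dy":-0.03,"dz":0.09,"rx":-5.2,"ry":3,"rz":0},{"gripper":1.0,"dx":-0.0184,"dy":-0.07,"dz":0.09,"rx":-5.2,"ry":3,"rz":0},{"gripper":1.0,"dx":-0.0184,"dy":-0.0827,"dz":0.09,"rx":-5.2,"ry":3,"rz":0},{"gripper":1.0,"dx":-0.0184,"dy":-0.0827,"dz":0.09,"rx":-5.2,"ry":3,"rz":0},{"gripper":1.0,"dx":-0.0184,"dy":-0.0827,"dz":0.09,"rx":-5.2,"ry":3,"rz":0}]'
python3 - <<'E'
from h import *
state();block(c2w(-25,-35))
a=[]
for n in("top","side"):
    I=ortho(read_camera(n),ORG,TH,.038,-80,20,-120,20,3)
    for y in range(-120,21,10): cv2.line(I,((20-y)*3,0),((20-y)*3,6 if y else 480),(0,255,255),1)
    for x in range(-80,21,10): cv2.line(I,(0,(20-x)*3),(6 if x else 450,(20-x)*3),(0,255,0),1)
    a.append(I[:,:398])
cv2.imwrite("pics/seat.png",np.hstack(a))
E
```

```text
t: 19.15
eef_pos: [0.5261, -0.3132, 0.121]
tool_rot: [0.683, 0.181, 0.684, -0.18]
contact_force: [0.2, 1.3, 0.7]
gripper_width: -0.004
t 19.15 pos [ 0.5261 -0.3132  0.121 ] clamp mm [ -34.  -118.4  121. ] tool x [-0.002  0.001 -1.   ] y dir world deg 60.4 F [0.2 1.3 0.7] g -0.00
side block w 574.3 -249.3 size 61.4 52.1 clamp [-23.5 -39. ] yaw rel -1.7
top block w 573.7 -247.8 size 59.2 51.2 clamp [-24.8 -38. ] yaw rel -0.4
```

View pics/seat.png

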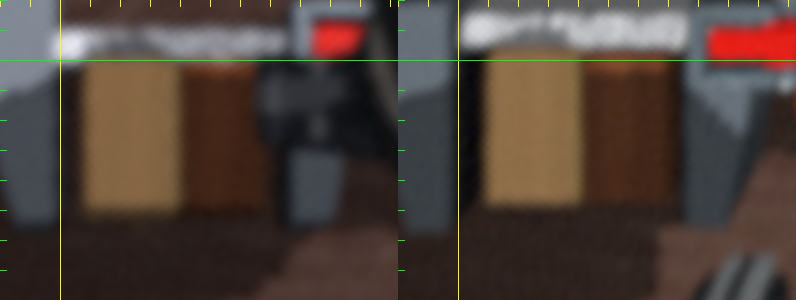

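```bash
python3 -m jog '[{"gripper":1.0,"dx":0,"dy":0,"dz":-0.04,"rx":0,"ry":0,"rz":0},{"gripper":1.0,"dx":0,"dy":0,"dz":-0.07,"rx":0,"ry":0,"rz":0},{"gripper":1.0,"dx":0,"dy":0,"dz":-0.088,"rx":0,"ry":0,"rz":0},{"gripper":1.0,"dx":0,"dy":0,"dz":-0.088,"rx":0,"ry":0,"rz":0},{"gripper":1.0,"dx":0,"dy":0,"dz":-0.088,"rx":0,"ry":0,"rz":0},{"gripper":1.0,"dx":0,"dy":0,"dz":-0.088,"rx":0,"ry":0,"rz":0}]'; python3 -c "
from h import *
state()"; python3 -m jog '[{"gripper":1.0,"dx":0.0015,"dy":0.0026,"dz":0,"rx":0,"ry":0,"rz":0},{"gripper":1.0,"dx":0.003,"dy":0.0052,"dz":0,"rx":0,"ry":0,"rz":0},{"gripper":1.0,"dx":0.004,"dy":0.007,"dz":0,"rx":0,"ry":0,"rz":0},{"gripper":1.0,"dx":0.005,"dy":0.0087,"dz":0,"rx":0,"ry":0,"rz":0},{"gripper":1.0,"dx":0.006,"dy":0.0105,"dz":0,"rx":0,"ry":0,"rz":0},{"gripper":1.0,"dx":0.007,"dy":0.0122,"dz":0,"rx":0,"ry":0,"rz":0},{"gripper":1.0,"dx":0.007,"dy":0.0122,"dz":0,"rx":0,"ry":0,"rz":0},{"gripper":1.0,"dx":0.007,"dy":0.0122,"dz":0,"rx":0,"ry":0,"rz":0}]';  python3 - <<'E'
from h import *
state();block(c2w(-25,-35))
E
```

```text
t: 20.05
eef_pos: [0.5271, -0.3148, 0.0349]
tool_rot: [0.684, 0.18, 0.683, -0.181]
contact_force: [0.4, -0.3, 1.0]
gripper_width: -0.002
t 20.05 pos [ 0.5271 -0.3148  0.0349] clamp mm [ -32.3 -119.3   34.9] tool x [ 0.001 -0.002 -1.   ] y dir world deg 60.4 F [ 0.4 -0.3  1. ] g -0.00
t: 20.85
eef_pos: [0.5319, -0.3042, 0.0336]
tool_rot: [0.683, 0.18, 0.684, -0.182]
contact_force: [-2.8, -3.1, 3.7]
gripper_width: 0.001
t 20.85 pos [ 0.5319 -0.3042  0.0336] clamp mm [ -33.3 -107.6   33.6] tool x [-0.003 -0.003 -1.   ] y dir world deg 60.3 F [-2.8 -3.1  3.7] g 0.00
side block w 574.0 -249.4 size 59.7 50.7 clamp [-23.7 -39.2] yaw rel -0.4
top block w 573.1 -247.9 size 59.8 49.7 clamp [-25.3 -38.3] yaw rel 0.5
```

```bash
python3 -m jog '[{"gripper":1.0,"dx":0.001,"dy":0.0017,"dz":0,"rx":0,"ry":0,"rz":0},{"gripper":1.0,"dx":0.002,"dy":0.0035,"dz":0,"rx":0,"ry":0,"rz":0},{"gripper":1.0,"dx":0.003,"dy":0.0052,"dz":0,"rx":0,"ry":0,"rz":0},{"gripper":1.0,"dx":0.004,"dy":0.007,"dz":0,"rx":0,"ry":0,"rz":0},{"gripper":1.0,"dx":0.005,"dy":0.0087,"dz":0,"rx":0,"ry":0,"rz":0},{"gripper":1.0,"dx":0.0055,"dy":0.0096,"dz":0,"rx":0,"ry":0,"rz":0},{"gripper":1.0,"dx":0.0055,"dy":0.0096,"dz":0,"rx":0,"ry":0,"rz":0},{"gripper":1.0,"dx":0.0055,"dy":0.0096,"dz":0,"rx":0,"ry":0,"rz":0}]';  cat >> h.py <<'E'
def face():
    c=read_camera("side");I=ortho(c,ORG,TH,.042,-60,20,-130,30,3)
    g=cv2.cvtColor(I,cv2.COLOR_BGR2GRAY)[(20+51)*3:(20+54)*3].mean(0)
    print("tip row",[(round(30-i/3.,1),int(g[i])) for i in range(72,110,4)],[(round(30-i/3.),int(g[i])) for i in range(255,345,6)])
E
python3 - <<'E'
from h import *
state();block(c2w(-25,-35));face()
E
```

```text
t: 21.85
eef_pos: [0.5373, -0.2946, 0.0334]
tool_rot: [0.683, 0.18, 0.684, -0.182]
contact_force: [-3.1, -3.9, 3.5]
gripper_width: -0.003
t 21.85 pos [ 0.5373 -0.2946  0.0334] clamp mm [-33.4 -96.6  33.4] tool x [-0.003 -0.003 -1.   ] y dir world deg 60.3 F [-3.1 -3.9  3.5] g -0.00
side block w 578.3 -242.2 size 60.0 50.5 clamp [-23.5 -30.9] yaw rel -0.6
top block w 576.7 -241.5 size 60.4 50.0 clamp [-25.3 -31. ] yaw rel -0.3
tip row [(6.0, 59), (4.7, 59), (3.3, 56), (2.0, 50), (0.7, 41), (-0.7, 33), (-2.0, 32), (-3.3, 32), (-4.7, 33), (-6.0, 33)] [(-55, 32), (-57, 30), (-59, 27), (-61, 26), (-63, 25), (-65, 27), (-67, 26), (-69, 26), (-71, 25), (-73, 22), (-75, 25), (-77, 25), (-79, 26), (-81, 27), (-83, 27)]
```

```bash
python3 -m jog '[{"gripper":1.0,"dx":0.0005,"dy":0.0009,"dz":0,"rx":0,"ry":0,"rz":0},{"gripper":1.0,"dx":0.001,"dy":0.0017,"dz":0,"rx":0,"ry":0,"rz":0},{"gripper":1.0,"dx":0.0015,"dy":0.0026,"dz":0,"rx":0,"ry":0,"rz":0},{"gripper":1.0,"dx":0.0015,"dy":0.0026,"dz":0,"rx":0,"ry":0,"rz":0},{"gripper":1.0,"dx":0.0015,"dy":0.0026,"dz":0,"rx":0,"ry":0,"rz":0}]'
python3 - <<'E'
from h import *
state();block(c2w(-25,-35))
E
```

```text
t: 22.6
eef_pos: [0.5374, -0.2943, 0.0334]
tool_rot: [0.682, 0.18, 0.685, -0.184]
contact_force: [-6.6, -8.1, 4.3]
gripper_width: -0.001
t 22.60 pos [ 0.5374 -0.2943  0.0334] clamp mm [-33.4 -96.3  33.4] tool x [-0.005 -0.005 -1.   ] y dir world deg 60.2 F [-6.6 -8.1  4.3] g -0.00
side block w 577.4 -242.7 size 61.3 52.3 clamp [-24.1 -31.7] yaw rel 1.7
top block w 576.4 -241.2 size 59.9 48.4 clamp [-25.7 -30.9] yaw rel -0.2
```

```bash
python3 -m jog '[{"gripper":1.0,"dx":0.001,"dy":0.0017,"dz":0,"rx":0,"ry":0,"rz":0},{"gripper":1.0,"dx":0.0015,"dy":0.0026,"dz":0,"rx":0,"ry":0,"rz":0},{"gripper":1.0,"dx":0.0015,"dy":0.0026,"dz":0,"rx":0,"ry":0,"rz":0},{"gripper":1.0,"dx":0.0015,"dy":0.0026,"dz":0,"rx":0,"ry":0,"rz":0}]'; python3 -c "
from h import *
state()"; python3 -m jog '[{"gripper":1.0,"dx":-0.005,"dy":-0.0087,"dz":0,"rx":0,"ry":0,"rz":0},{"gripper":1.0,"dx":-0.0085,"dy":-0.0148,"dz":0,"rx":0,"ry":0,"rz":0},{"gripper":1.0,"dx":-0.0085,"dy":-0.0148,"dz":0,"rx":0,"ry":0,"rz":0},{"gripper":1.0,"dx":-0.0085,"dy":-0.0148,"dz":0.05,"rx":0,"ry":0,"rz":0},{"gripper":1.0,"dx":-0.0085,"dy":-0.0148,"dz":0.1,"rx":0,"ry":0,"rz":0},{"gripper":1.0,"dx":-0.03,"dy":-0.055,"dz":0.14,"rx":0,"ry":0,"rz":0},{"gripper":1.0,"dx":-0.05,"dy":-0.1,"dz":0.14,"rx":0,"ry":0,"rz":0},{"gripper":1.0,"dx":-0.07,"dy":-0.15,"dz":0.14,"rx":0,"ry":0,"rz":0},{"gripper":1.0,"dx":-0.07,"dy":-0.2,"dz":0.14,"rx":0,"ry":0,"rz":0},{"gripper":1.0,"dx":-0.07,"dy":-0.2,"dz":0.14,"rx":0,"ry":0,"rz":0}]'
python3 - <<'E'
from h import *
state();block(c2w(-25,-30))
a=[]
for n in("top","side"):
    I=ortho(read_camera(n),ORG,TH,.040,-80,20,-110,20,4)[:, :400]
    for y in range(-120,21,10): cv2.line(I,((20-y)*4,0),((20-y)*4,6 if y else 10),(0,255,255),1)
    for x in range(-80,21,10): cv2.line(I,(0,(20-x)*4),(6 ,(20-x)*4),(0,255,0),1)
    a.append(I)
cv2.imwrite("pics/fin.png",np.hstack(a))
E
```

```text
t: 23.2
eef_pos: [0.5375, -0.2941, 0.0334]
tool_rot: [0.681, 0.18, 0.685, -0.186]
contact_force: [-9.7, -12.6, 6.5]
gripper_width: -0.001
t 23.20 pos [ 0.5375 -0.2941  0.0334] clamp mm [-33.4 -96.1  33.4] tool x [-0.007 -0.007 -1.   ] y dir world deg 60.1 F [ -9.7 -12.6   6.5] g -0.00
t: 24.2
eef_pos: [0.4684, -0.494, 0.173]
tool_rot: [0.683, 0.182, 0.683, -0.185]
contact_force: [-0.0, 0.7, -1.0]
gripper_width: -0.001
t 24.20 pos [ 0.4684 -0.494   0.173 ] clamp mm [   5.  -304.1  173. ] tool x [-0.002 -0.004 -1.   ] y dir world deg 60.0 F [-0.   0.7 -1. ] g -0.00
top block w 577.2 -242.1 size 63.2 50.5 clamp [-24.6 -31.3] yaw rel 0.8
```

View pics/fin.png

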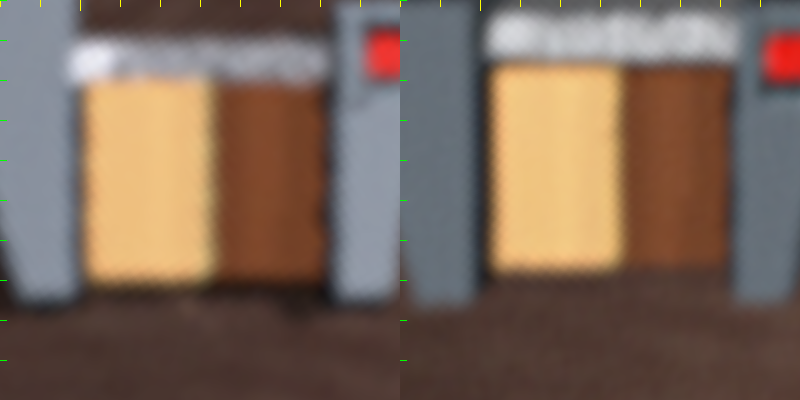

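Seen in the last picture: the block is flush with the bar and between both jaws (light half at about x=85–215 px, dark half to 328 px, jaws at 78 and 332 px). I'll do one numeric check of the gap, the release and the bystanders before handing in.

Run:
```python
from h import *
from scipy.ndimage import gaussian_filter1d
for n in("top","side"):
    c=read_camera(n);P=cloud(c);L=loc(P,ORG,TH)*1e3
    I=ortho(c,ORG,TH,.042,-54,-51,-100,30,8).astype(float).mean((0,2))
    g=gaussian_filter1d(I,6,order=1);y=30-np.arange(len(g))/8
    print(n,"tip-row edges fixed %.1f"%y[np.argmax(np.where(abs(y)<6,abs(g),0))],"sliding %.1f"%y[np.argmax(np.where(abs(y+61)<7,abs(g),0))])
    m=(c["pixels"][...,2]>150)&(c["pixels"][...,1]<70)&(abs(L[...,0])<25)&(L[...,1]<-100)&(L[...,1]>-150)
    print(" pad z by y",[(y0,round(float(np.median(L[m&(L[...,1]<=y0)&(L[...,1]>y0-6)][:,2])),1)) for y0 in range(-106,-142,-6) if (m&(L[...,1]<=y0)&(L[...,1]>y0-6)).sum()>3])
    for l in("pen","oil_dropper","grease_pot","bead_jar","stud","button"):
        for d in cut_out(n,l)[:1]:
            mm=d["mask"]&(c["range_z"]>0);print(" ",l,round(d["conf"],2),np.round(np.median(P[mm],0),3))
state()
```

```text
top tip-row edges fixed 1.4 sliding -63.8
 pad z by y [(-106, 54.1), (-112, 54.3)]
  pen 0.75 [0.391 0.02  0.007]
  oil_dropper 0.48 [ 0.742 -0.245  0.05 ]
  grease_pot 0.91 [ 0.725 -0.332  0.03 ]
  bead_jar 0.67 [ 0.399 -0.052  0.072]
  stud 0.4 [ 0.36  -0.434  0.012]
  button 0.6 [ 0.742 -0.245  0.052]
side tip-row edges fixed 1.0 sliding -64.4
 pad z by y [(-106, 54.8), (-112, 55.2)]
  pen 0.54 [ 0.568 -0.311  0.041]
  oil_dropper 0.93 [ 0.75  -0.257  0.048]
  grease_pot 0.64 [ 0.73  -0.34   0.031]
  bead_jar 0.67 [ 0.402 -0.058  0.036]
  button 0.49 [ 0.568 -0.312  0.041]
t 25.20 pos [ 0.4712 -0.4875  0.1733] clamp mm [   4.3 -297.   173.3] tool x [-0.002 -0.001 -1.   ] y dir world deg 60.4 F [ 0.6  0.1 -0.3] g 0.00
```

```bash
python3 -m jog '[{"gripper":1.0,"dx":0.013,"dy":0.045,"dz":0,"rx":0,"ry":0,"rz":0},{"gripper":1.0,"dx":0.028,"dy":0.09,"dz":0,"rx":0,"ry":0,"rz":0},{"gripper":1.0,"dx":0.042,"dy":0.135,"dz":0,"rx":0,"ry":0,"rz":0},{"gripper":1.0,"dx":0.056,"dy":0.176,"dz":0,"rx":0,"ry":0,"rz":0},{"gripper":1.0,"dx":0.056,"dy":0.176,"dz":-0.02,"rx":0,"ry":0,"rz":0},{"gripper":1.0,"dx":0.056,"dy":0.176,"dz":-0.07,"rx":0,"ry":0,"rz":0},{"gripper":1.0,"dx":0.056,"dy":0.176,"dz":-0.11,"rx":0,"ry":0,"rz":0},{"gripper":1.0,"dx":0.056,"dy":0.176,"dz":-0.139,"rx":0,"ry":0,"rz":0},{"gripper":1.0,"dx":0.056,"dy":0.176,"dz":-0.139,"rx":0,"ry":0,"rz":0},{"gripper":1.0,"dx":0.056,"dy":0.176,"dz":-0.139,"rx":0,"ry":0,"rz":0}]'; python3 -c "
from h import *
state()"
```

```text
t: 26.2
eef_pos: [0.5276, -0.3114, 0.0347]
tool_rot: [0.683, 0.18, 0.684, -0.181]
contact_force: [-0.1, -0.1, -0.2]
gripper_width: -0.001
t 26.20 pos [ 0.5276 -0.3114  0.0347] clamp mm [ -33.5 -116.    34.7] tool x [-0.002 -0.    -1.   ] y dir world deg 60.4 F [-0.1 -0.1 -0.2] g -0.00
```

```bash
python3 -m jog '[{"gripper":1.0,"dx":0.004,"dy":0.007,"dz":0,"rx":0,"ry":0,"rz":0},{"gripper":1.0,"dx":0.008,"dy":0.014,"dz":0,"rx":0,"ry":0,"rz":0},{"gripper":1.0,"dx":0.01,"dy":0.0175,"dz":0,"rx":0,"ry":0,"rz":0},{"gripper":1.0,"dx":0.0115,"dy":0.02,"dz":0,"rx":0,"ry":0,"rz":0},{"gripper":1.0,"dx":0.013,"dy":0.0225,"dz":0,"rx":0,"ry":0,"rz":0},{"gripper":1.0,"dx":0.0143,"dy":0.025,"dz":0,"rx":0,"ry":0,"rz":0},{"gripper":1.0,"dx":0.0143,"dy":0.025,"dz":0,"rx":0,"ry":0,"rz":0},{"gripper":1.0,"dx":0.0143,"dy":0.025,"dz":0,"rx":0,"ry":0,"rz":0}]'; python3 -c "
from h import *
state()"
```

```text
t: 27.0
eef_pos: [0.5384, -0.2946, 0.0362]
tool_rot: [0.682, 0.179, 0.684, -0.187]
contact_force: [-9.8, -15.2, 10.8]
gripper_width: -0.002
t 27.00 pos [ 0.5384 -0.2946  0.0362] clamp mm [-32.4 -96.1  36.2] tool x [-0.006 -0.01  -1.   ] y dir world deg 60.0 F [ -9.8 -15.2  10.8] g -0.00
```

```bash
python3 -m jog '[{"gripper":1.0,"dx":-0.004,"dy":-0.007,"dz":0,"rx":0,"ry":0,"rz":0},{"gripper":1.0,"dx":-0.01,"dy":-0.0175,"dz":0,"rx":0,"ry":0,"rz":0},{"gripper":1.0,"dx":-0.011,"dy":-0.019,"dz":0,"rx":0,"ry":0,"rz":0},{"gripper":1.0,"dx":-0.011,"dy":-0.019,"dz":0.05,"rx":0,"ry":0,"rz":0},{"gripper":1.0,"dx":-0.011,"dy":-0.019,"dz":0.1,"rx":0,"ry":0,"rz":0},{"gripper":1.0,"dx":-0.03,"dy":-0.06,"dz":0.14,"rx":0,"ry":0,"rz":0},{"gripper":1.0,"dx":-0.05,"dy":-0.105,"dz":0.14,"rx":0,"ry":0,"rz":0},{"gripper":1.0,"dx":-0.06,"dy":-0.15,"dz":0.14,"rx":0,"ry":0,"rz":0},{"gripper":1.0,"dx":-0.06,"dy":-0.19,"dz":0.14,"rx":0,"ry":0,"rz":0},{"gripper":1.0,"dx":-0.06,"dy":-0.19,"dz":0.14,"rx":0,"ry":0,"rz":0}]'; python3 -m jog '[{"gripper":1.0,"dx":0,"dy":0,"dz":0,"rx":0,"ry":0,"rz":0},{"gripper":1.0,"dx":0,"dy":0,"dz":0,"rx":0,"ry":0,"rz":0},{"gripper":1.0,"dx":0,"dy":0,"dz":0,"rx":0,"ry":0,"rz":0},{"gripper":1.0,"dx":0,"dy":0,"dz":0,"rx":0,"ry":0,"rz":0}]'
python3 - <<'E'
from h import *
state();block(c2w(-25,-30));print(hand_in())
E
```

```text
t: 28.0
eef_pos: [0.4787, -0.4837, 0.1741]
tool_rot: [0.683, 0.182, 0.683, -0.185]
contact_force: [-0.3, -0.9, -0.8]
gripper_width: -0.002
t: 28.4
eef_pos: [0.4824, -0.4749, 0.1745]
tool_rot: [0.683, 0.18, 0.684, -0.18]
contact_force: [-0.3, -0.1, 0.0]
gripper_width: -0.002
t 28.40 pos [ 0.4824 -0.4749  0.1745] clamp mm [   7.8 -280.5  174.5] tool x [-0.001 -0.    -1.   ] y dir world deg 60.5 F [-0.3 -0.1  0. ] g -0.00
side block w 577.8 -243.3 size 56.8 52.3 clamp [-23.4 -32. ] yaw rel -1.3
top block w 575.9 -242.1 size 59.9 50.0 clamp [-25.7 -32. ] yaw rel -0.9
the job is handed in; nothing more can be done
None
```

The block is in the clamp, against the bar and between both jaws, and I handed the job in at about 28 s of the 72 s allowed. One check disagreed: the camera reading of the jaw gap came out above the 63 mm limit.

**What I did:** I pressed the red release, pushed the jaw back to a gap of about 76 mm, and slid the block in with flat finger pushes until it met the bar. Then I pushed the jaw up against it. Nothing was lifted or gripped.

**Block position at the end:**

| View | x (mm) | y (mm) | Yaw |
|---|---|---|---|
| top camera | -25.7 | -32.0 | about -1° |
| side camera | -23.4 | -32.0 | about -1° |
| seated target | -25 | -30 | 0° |

These are within the limits. However, y reads 2 mm past the target and about 1 mm further than before the second press. One image pixel is about 2.4 mm.

**Jaw gap:** Locating the jaw edges in the pictures gave 64–65 mm. The same method looked about 2.5 mm too wide earlier, when I compared it with the release pad. Pushing the jaw twice, at about 16 N and 18 N, stopped hard at the same place, which fits a gap of about 61–62 mm and a snug block. I did not settle the gap more exactly than that.

**Release and other objects:** The release pad was back up at about 55 mm. The pen, oil dropper, grease pot, bead jar and stud had not visibly moved. The final look did not find the button because the network matched other things instead, but the arm did not go near it.

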